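# Refit the washed knob of the gas ring and hold it pressed at the flame mark

### The arm

A 6-joint arm with a two-finger parallel gripper is mounted at the origin on a cart in front of the work surface, level with it; the furniture and walls round the work are solid. World frame = base frame: x ahead of the robot, y to its left, z up, the work surface at z = 0. Lengths are in m, angles in rad, forces in N, time in s.
With the tool pointing down it reaches from about 0.3 to 0.85 m from the base axis. Payload 4.2 kg.
Tool frame: the origin (TCP) lies at the very end of the fingers, on their centre line; the grasp point (between the pads) lies 19 mm behind it (bot.grasp_offset is the distance from the TCP to the grasp point, in m); z points along the fingers, y is the line along which they close (so a half turn about z gives the same grasp; the last joint's range is limited). The gripper opens to 91 mm and grips with 3 to 60 N. Pads are 32 mm wide; open, the fingers measure 118 mm over their backs; the gripper's body (76 mm by 178 mm) begins 60 mm behind the grasp point.
Start: joints at [1.154, 0.32, 1.565, -0, 1.257, -0.02], TCP at [0.222, 0.53, 0.214] pointing down, gripper open.
Joint ranges: [-3.11, 3.11], [-0.84, 2.01], [0.21, 2.61], [-1.34, 4.49], [0.05, 2.63], [-2.56, 2.56]. Speed limits (rad/s): [2.57, 2.57, 3.14, 3.14, 3.14, 3.14].

### API

Orientations are given as a unit quaternion [w, x, y, z].
In Python, from workcell import bot gives the robot as it stands.
- The arm moves only by the tool servo_tool, never from a script. Its argument "deltas" is text: rows parted by semicolons, each of 4 numbers parted by spaces: the shift along the tool's x, y, z in mm, then the turn about the tool's z in degrees. In form: dx dy dz spin; .... A call has 1 to 10 rows; each row shifts and turns the commanded pose from where the row before left it, along the tool's axes as they then stand; what a row does not reach is not made up. A row lasts 1/10 s, in which the tool goes at most 50 mm and 8.59 degrees, less where a joint would pass 70% of its speed; a pose out of reach is approached as far as the arm can. A call is refused whole if a number of a shift passes 50 or a number of a turn 8.59, either way. A call with a gripper value outside its range is refused whole. "fingers" is the opening, from 0 (shut) to 1 (fully open), set as the call begins (left out, the last holds). The fingers move at their own pace and stop on an object; "newtons" is the grip in N (left out, the last holds). Time passes only in rows, so rows that do not move let the fingers close. It gives the time, the measured TCP pose, the force, the opening and the grip force at its end, in the units of the state.
- bot.state(): the state, without advancing time (a new reading comes with each control period).
- bot.get_image(name): name is "scene" or "top" or "wrist"; returns a dict with "pixels" (384x512x3 uint8, red, green, blue), "camera_matrix" (3x3 intrinsics, pixels), "extrinsics" (4x4, takes a point from world to camera coordinates). Camera axes: x right, y down, z forward; pixel columns grow to the right and rows downward; lengths in m; the calibration is good to about 2 mm. A picture is of the moment at which its call begins. There is no depth.
- bot.close_job(): hands the job in; it is judged then, once.
Trained networks look in a picture, given as the dict that the camera call returned (one of the last four; its "shot" number tells which), for a name from the list of things; names that differ only in an ending like _2 or _b are one class to them, and where a whole thing is asked for, a point or a joint stands for the part that bears it (a point fixed in the world has none). Each returns a list of dicts, best first, with "score" (0 to 1); they miss things now and then, are a little off and sometimes report something else, mostly with a low value. They report only what shows in the picture. A call takes as long as a camera call.
- bot.find_in(picture, query): "pixel" ([column, row] in pixels, amid what is visible of it).
- bot.place_of(picture, query): "pixel" ([column, row] in pixels: a listed point, or the origin of a listed thing).
The state is a dict: "time_s": time; "joints": joint angles; "joint_velocities": joint speeds; "joint_torque": joint torques, N m; "ee_pos": TCP position; "ee_rot": TCP orientation; "contact_force": force on the tool from outside, world axes, zero at the start; "torque": the same for the moment, N m; "width": finger opening in m; "finger_force": force on a finger pad.
Only numpy, scipy, OpenCV 4.12 (cv2) and the standard library are available. Lean on these libraries where they do the work, as an engineer would, in place of code of your own. Each camera call takes 0.05 s, during which the arm holds its last target. There are 200 camera calls.

### The job

The control knob of the table-top gas ring has been washed and is drying in one of the three compartments of the tray over the sink: pick it out, turn it so that the flat in its bore matches the flat of the bare valve shaft (pointer towards the off dot) and push it fully home on the shaft. Then, as for lighting, press the knob in against the valve spring, right down, turn it anticlockwise to the orange flame mark and keep it pressed there: finish while the gripper is still holding the knob pressed down at the flame mark. Leave the moka pot standing on the burner, and the lemon and the sink plug lying in the tray.

Things in the scene. Friction and masses are not known exactly. Their poses are not given: they have to be found in the camera images.
- knob: black cooker knob, 40 g: round skirt 42 mm across, 15 mm high; on it a bar grip 40 mm long (x), 14 mm wide (y), 15 to 36 mm above the underside. Origin: centre of the underside, z up, x along the bar to the white pointer line. Bore from below: D-shaped, 11.1 mm diameter, 15 mm deep, flared by 3 mm all round in its first 6 mm; flat on the pointer's side 1.4 mm off the axis. Lies bore down.
- knob_seat (a point): point on the knob's axis 15 mm above its underside: the closed end of the bore, which meets the end of the shaft when the knob is fully home
- shaft_tip (a point): centre of the end of the bare vertical steel valve shaft, 22 mm above the top plate while not pressed. Shaft 10 mm in diameter, end chamfered 2 mm all round, one flat along it, 1 mm from the axis, facing this point's +x (towards the off dot at off). The knob fits when its x (pointer) lies along this x, with up to 0.25 rad of play either way. The point turns and sinks with the shaft.
- valve_push (a joint): how far the shaft is pushed in, m: 0 out, 0.006 at its stop, springs back out when let go; force about 3 N at the start to 12 N at the stop. With the knob home its underside is 7 mm above the top plate, so that it can go in by the full 6 mm.
- valve_turn (a joint): angle of the shaft in rad: 0 off, grows anticlockwise seen from above, about 1.05 (60 degrees) at the flame mark, stop at 1.75. It turns easily (0.015 N m) and stays where it is left, but a lock holds it at off until the shaft is pushed in by about 3 mm.
- off_mark (a point): white dot with a black rim on the top plate, 34 mm behind the shaft: the pointer points here at off
- flame_mark (a point): orange flame-shaped mark on the top plate, 34 mm from the shaft, 60 degrees anticlockwise of the off dot seen from above
- hob: table-top gas ring, fixed: white case with steel top plate 62 mm above the worktop, 200 mm deep (x), 280 mm wide (y). Origin under its centre, front to -x. The valve shaft stands 98 mm left (+y) and 30 mm in front (-x) of the centre; the burner is 52 mm right of it, about 150 mm from the shaft, with a black pan support whose top is 88 mm above the worktop.
- sink_tray: white plastic tray that hangs in the sink bowl by its two lips, 130 mm (x) by 280 mm (y) without the lips, 32 mm deep, walls and floor 2.5 mm, fixed. Origin: centre of its underside. Three equal compartments side by side along y, 125 mm (x) by 90 mm (y) inside; the partitions are 26 mm high, the outer walls 32 mm.
- plug: black rubber sink plug, 44 mm across, 20 mm high, lying in a compartment of the tray; stays there. Origin at the centre of its underside.
- lemon: yellow lemon, 70 x 50 x 50 mm, lying in a compartment of the tray; stays there. Origin below its centre as built.
- moka: aluminium moka pot with a black handle, 98 mm across, 174 mm high, standing on the burner's pan support, handle to the right (-y of the gas ring); stays there. Origin at the underside.

How it is judged:
On the way, in this order (a step that is already met when the one before it is completed fails the run):
1. the knob is lifted clear of the tray (height (world z) of knob above 0.03 m and contact force between the fingers and knob above 0.5 N), for 0.2 s.
2. the knob is fully home on the shaft, with the valve still at off (horizontal distance between knob_seat and shaft_tip below 0.0025 m and z of knob_seat in the frame of shaft_tip between -0.003 and 0.002 m and angle between knob's own z axis and vertical below 0.12 rad and angle between the x axis of knob and the x axis of shaft_tip, either way round below 0.35 rad and value of joint valve_turn below 0.15 rad), for 0.1 s.
At the end, for the whole second after the job is handed in: the fingers hold the knob (over 3 N) home on the shaft (bore end within 2 mm, axis 2.5 mm, upright, flats matched), valve pushed in over 4 mm and turned 0.7 to 1.4 rad; moka pot upright within 20 mm of its place; plug and lemon in the tray (horizontal distance between knob_seat and shaft_tip below 0.0025 m and z of knob_seat in the frame of shaft_tip between -0.003 and 0.002 m and angle between knob's own z axis and vertical below 0.12 rad and angle between the x axis of knob and the x axis of shaft_tip, either way round below 0.35 rad and value of joint valve_push above 0.004 m and value of joint valve_turn between 0.7 and 1.4 rad and contact force between the fingers and knob above 3 N and angle between moka's own z axis and vertical below 0.1 rad and distance of moka from where it was at the start of the episode below 0.02 m and height (world z) of plug below 0 m and height (world z) of lemon below 0.03 m and horizontal distance between each of plug, lemon and sink_tray below 0.15 m); the arm keeps its last pose, push and grip.
It fails at once if the moka pot is pushed about or tipped (distance of moka from where it was at the start of the episode above 0.03 m or angle between moka's own z axis and vertical above 0.3 rad).
It fails at once if the plug or the lemon is taken out of the tray (height (world z) of plug above 0.04 m or height (world z) of lemon above 0.06 m).
It also fails if it takes over 48 s, if anything falls off the work surface, if the arm or the gripper's body presses on something with over 40 N, if the wrist force passes 120 N, or if a joint passes its speed limit or range.

## Working session

There is one attempt and no reset: what is moved stays moved. The work goes in short steps, Python scripts to look and compute and a tool call to move; the robot and the scene stay as the last step left them, time stands still between calls to the robot, and variables do not carry over. Pictures are saved under pics/ and viewed, at most 10 in all, crops included, and the job is handed in when it is done.

Besides the shell and the picture viewer there is one more tool, called after "Call:" as name(argument=value, ...) on one line, values as JSON. servo_tool: Moves the arm, as the interface text tells. Its arguments: {"type":"object","properties":{"deltas":{"type":"string"},"fingers":{"type":"number"},"newtons":{"type":"number"}},"required":["deltas"]}

```bash
mkdir -p pics; cat > h.py <<'E'
import numpy as np, cv2
from workcell import bot
def ray(p,px):
    K=np.array(p["camera_matrix"]);E=np.array(p["extrinsics"]);R=E[:3,:3];t=E[:3,3]
    return -R.T@t, R.T@np.linalg.solve(K,[px[0],px[1],1])
def at_z(p,px,z):
    o,d=ray(p,px); return (o+d*(z-o[2])/d[2])
def proj(p,X):
    K=np.array(p["camera_matrix"]);E=np.array(p["extrinsics"]);q=K@(E[:3,:3]@np.array(X)+E[:3,3]);return q[:2]/q[2]
def tri(a,pa,b,pb):
    o1,d1=ray(a,pa);o2,d2=ray(b,pb);s=np.linalg.lstsq(np.c_[d1,-d2],o2-o1,rcond=None)[0]
    return (o1+s[0]*d1+o2+s[1]*d2)/2, np.linalg.norm(o1+s[0]*d1-o2-s[1]*d2)
def save(p,n): cv2.imwrite("pics/"+n,p["pixels"][:,:,::-1])
E
python3 - <<'E'
from h import *
np.set_printoptions(precision=4,suppress=True)
P={n:bot.get_image(n) for n in ("scene","top","wrist")}
for n,p in P.items():
    save(p,n+"0.png"); print(n,ray(p,[256,192]),)
    for q in ("knob","knob_seat","shaft_tip","off_mark","flame_mark","plug","lemon","hob","sink_tray","moka"):
        r=bot.place_of(p,q)[:2]; print(n,q,[(np.round(x["pixel"],1).tolist(),round(x["score"],2)) for x in r])
s=bot.state();print(s)
cv2.imwrite("pics/all.png",cv2.resize(np.hstack([P["scene"]["pixels"],P["top"]["pixels"]])[:,:,::-1],(800,300)))
E
```

```text
scene (array([0.8868, 0.483 , 0.4982]), array([-0.4946, -0.6911, -0.527 ]))
scene knob [([268.0, 246.9], 0.75)]
scene knob_seat [([270.5, 244.4], 0.84), ([267.1, 246.5], 0.48)]
scene shaft_tip [([240.1, 154.3], 0.54)]
scene off_mark [([228.8, 160.5], 0.91), ([289.9, 275.1], 0.74)]
scene flame_mark [([236.8, 163.9], 0.75)]
scene plug [([294.5, 271.0], 0.79)]
scene lemon [([328.0, 301.4], 0.82), ([239.7, 166.1], 0.25)]
scene hob [([209.1, 166.9], 0.77)]
scene sink_tray [([290.8, 275.1], 0.56)]
scene moka [([195.5, 130.6], 0.73)]
top (array([ 0.3392, -0.1295,  1.2048]), array([ 0.0839,  0.0158, -0.9965]))
top knob [([215.3, 167.7], 0.59), ([380.4, 181.0], 0.31)]
top knob_seat [([147.9, 172.8], 0.6), ([217.3, 169.7], 0.47)]
top shaft_tip [([183.2, 166.5], 0.23)]
top off_mark [([309.2, 186.4], 0.78)]
top flame_mark [([297.9, 192.5], 0.63), ([147.1, 169.1], 0.53)]
top plug [([182.2, 167.9], 0.74)]
top lemon [([147.4, 167.0], 0.57)]
top hob [([344.0, 186.1], 0.88)]
top sink_tray [([180.6, 163.7], 0.83)]
top moka [([380.3, 180.2], 0.75)]
wrist (array([0.1551, 0.5572, 0.3849]), array([ 0.2549, -0.1023, -0.9617]))
wrist knob []
wrist knob_seat []
wrist shaft_tip []
wrist off_mark []
wrist flame_mark []
wrist plug []
wrist lemon []
wrist hob []
wrist sink_tray []
wrist moka []
{'time_s': 1.65, 'joints': array([ 1.154 ,  0.3196,  1.5645, -0.    ,  1.2574, -0.02  ]), 'joint_velocities': array([-0.0019, -0.0001, -0.0008,  0.0004, -0.0004, -0.0013]), 'joint_torque': array([  0.0008, -41.2335, -23.2235,   0.073 ,   0.0375,   0.    ]), 'ee_pos': array([0.2222, 0.5303, 0.214 ]), 'ee_rot': array([0.    , 0.1971, 0.9804, 0.0001]), 'contact_force': array([ 1.1311,  0.0923, -0.3887]), 'torque': array([-0.0338,  0.0688,  0.0658]), 'finger_force': 0.0, 'width': 0.09118010002113401}
```

View pics/scene0.png

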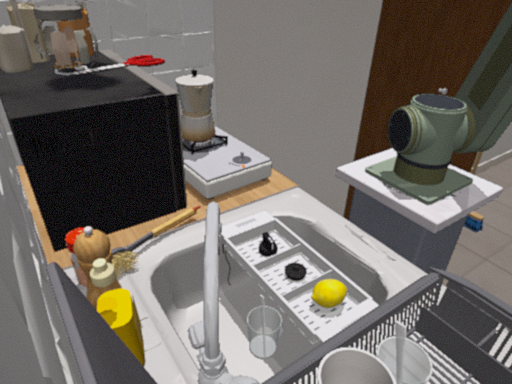

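View pics/top0.png

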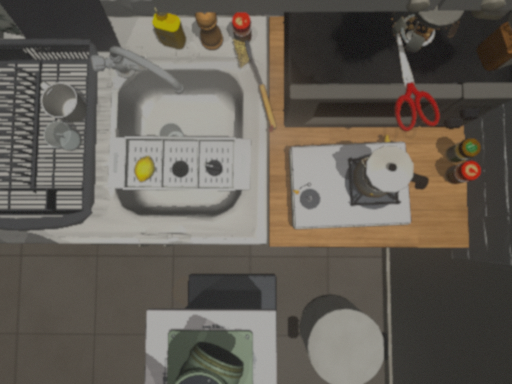

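```bash
python3 - <<'E'
from h import *
np.set_printoptions(precision=4,suppress=True)
S=bot.get_image("scene");T=bot.get_image("top");
for n,a,b in [("knob",[268,246.9],[215.3,167.7]),("seat",[270.5,244.4],[217.3,169.7]),("plug",[294.5,271],[182.2,167.9]),("lemon",[328,301.4],[147.4,167]),("off",[228.8,160.5],[309.2,186.4]),("flame",[236.8,163.9],[297.9,192.5]),("hob",[209.1,166.9],[344,186.1]),("tray",[290.8,275.1],[180.6,163.7]),("moka",[195.5,130.6],[380.3,180.2])]: print(n,*tri(S,a,T,b))
for px in ([309.2,186.4],[297.9,192.5]): print(at_z(T,px,.062))
for px in ([228.8,160.5],[236.8,163.9]): print(at_z(S,px,.062))
print(at_z(S,[240.1,154.3],.084)); print(bot.state()['time_s'])
E
```

```text
knob [ 0.5038 -0.0046 -0.022 ] 0.0029142119485105057
seat [ 0.4969 -0.0086 -0.0208] 0.007054656107807463
plug [ 0.503   0.0813 -0.0229] 0.004438293604090987
lemon [ 0.5039  0.173  -0.0227] 0.008985240230276104
off [ 0.4516 -0.2392  0.0665] 0.007672690003066336
flame [ 0.4399 -0.2145  0.0643] 0.013978491934383825
hob [ 0.4588 -0.3311  0.0086] 0.009379489589782046
tray [ 0.5146  0.0854 -0.0245] 0.00301137380602525
moka [ 0.4625 -0.3995  0.0916] 0.004684397490882888
[ 0.4489 -0.2374  0.062 ]
[ 0.4344 -0.2106  0.062 ]
[ 0.4498 -0.2497  0.062 ]
[ 0.4425 -0.2234  0.062 ]
[ 0.4307 -0.2268  0.084 ]
1.75
```

Call:
servo_tool(deltas="-27 -39 0 0; -27 -39 0 0; -27 -39 0 0; -27 -39 0 0; -27 -39 0 0; -27 -39 0 0; -40 -23 10 0; -40 -23 10 0; -40 -23 10 0; -40 -23 10 0", fingers=1)

```text
time_s: 2.75
ee_pos: [0.3942, 0.1036, 0.174]
ee_rot: [0.001, 0.197, 0.98, 0.0]
contact_force: [1.5, 1.2, -0.2]
width: 0.0912
finger_force: 0.0
```

Call:
servo_tool(deltas="-40 -23 10 0; -40 -23 10 0; -40 -23 10 0; 0 0 0 0; 0 0 0 0")

```text
time_s: 3.25
ee_pos: [0.4771, -0.0054, 0.1435]
ee_rot: [-0.001, 0.198, 0.98, 0.0]
contact_force: [0.0, -0.2, -0.7]
width: 0.091
finger_force: 0.0
```

```bash
cat > look.py <<'E'
from h import *
import sys
np.set_printoptions(precision=4,suppress=True)
p=bot.get_image("wrist"); save(p,sys.argv[1])
for q,z in (("knob",-.02),("knob_seat",-.007),("shaft_tip",.084),("off_mark",.062),("flame_mark",.062),("plug",-.02)):
    for r in bot.place_of(p,q)[:2]: print(q,np.round(r["pixel"],1),round(r["score"],2),at_z(p,r["pixel"],z))
s=bot.state();print(s['time_s'],s['ee_pos'],s['ee_rot'],s['contact_force'],s['joints'])
import pickle;pickle.dump(p,open("last.pkl","wb"))
E
python3 look.py w1.png
```

```text
knob [264.7 190.2] 0.64 [ 0.5011 -0.002  -0.02  ]
knob [ 55.4 230.8] 0.59 [ 0.443  -0.2888 -0.02  ]
knob_seat [266.2 194.8] 0.7 [ 0.5039 -0.0016 -0.007 ]
shaft_tip [266.  190.5] 0.61 [0.4737 0.0063 0.084 ]
flame_mark [ 59.4 232.1] 0.57 [ 0.4379 -0.2099  0.062 ]
plug [327.4 169.5] 0.64 [ 0.5068  0.0829 -0.02  ]
3.6 [ 0.4769 -0.0039  0.1444] [0.0003 0.1963 0.9805 0.0001] [-0.203   1.3162 -0.3766] [-0.0324  0.2259  1.8879  0.0001  1.0271 -1.2081]
```

View pics/w1.png

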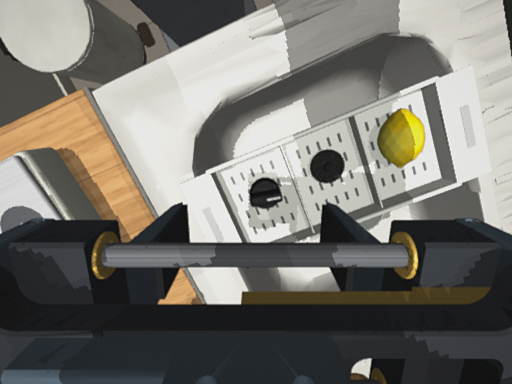

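```bash
python3 - <<'E'
from h import *
import pickle
p=pickle.load(open("last.pkl","rb"))
c=p["pixels"][170:220,235:300,::-1]
cv2.imwrite("pics/c1.png",cv2.resize(c,None,fx=10,fy=10,interpolation=cv2.INTER_CUBIC))
E
```

```text
(no output)
```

View pics/c1.png

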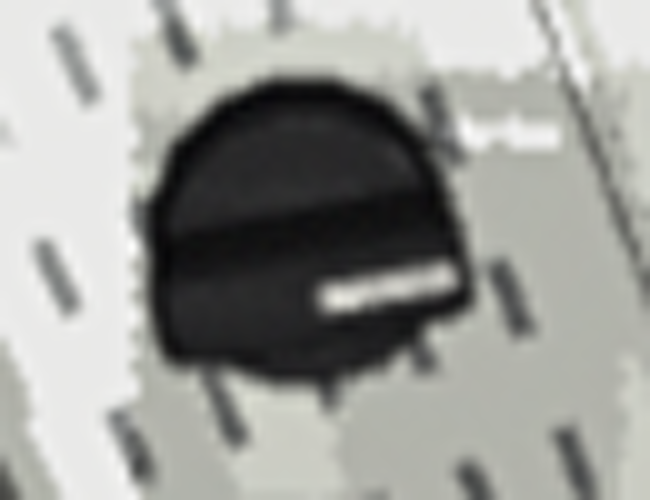

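```bash
python3 - <<'E'
from h import *
import pickle
p=pickle.load(open("last.pkl","rb"))
for z in (.006,.014):
    a=at_z(p,[267,199.7],z);b=at_z(p,[281,197.7],z);print(a,b,np.linalg.norm(b-a),np.degrees(np.arctan2(b[1]-a[1],b[0]-a[0])))
# tray outline: compartments/skirt: circle fit top edge: leftmost/rightmost skirt at z -.006
print(at_z(p,[235+15.3,170+24],-.01),at_z(p,[235+30,170+7.5],-.01),at_z(p,[235+30,170+38.3],-.026))
# partition/outer-rim: tops
R=np.array(p["extrinsics"])[:3,:3]; print(R)
E
```

```text
[ 0.50631346 -0.00213284  0.006     ] [0.51058798 0.01461131 0.006     ] 0.017281155529175057 75.67913677998035
[ 0.50383279 -0.00151604  0.014     ] [0.50799675 0.01479501 0.014     ] 0.016834155276733404 75.67913677998042
[ 0.49587649 -0.02020234 -0.01      ] [ 0.48314686  0.0053634  -0.01      ] [ 0.52656321 -0.01175018 -0.026     ]
[[ 3.88534096e-01  9.21433979e-01 -8.24252534e-04]
 [ 8.90060100e-01 -3.75073170e-01  2.59062031e-01]
 [ 2.38399403e-01 -1.01388066e-01 -9.65860334e-01]]
```

Call:
servo_tool(deltas="-12 6 0 -4.2; -13 6 0 -4.2; 0 0 28 0; 0 0 28 0; 0 0 28 0; 0 0 0 0; 0 0 0 0", fingers=0.66)

```text
time_s: 4.3
ee_pos: [0.505, -0.002, 0.0604]
ee_rot: [-0.0, 0.124, 0.992, 0.0]
contact_force: [0.2, -0.1, 0.9]
width: 0.0604
finger_force: 0.0
```

```bash
python3 look.py w2.png
```

```text
knob [253.4 189.3] 0.86 [ 0.5013 -0.0033 -0.02  ]
knob_seat [255.6 194.9] 0.58 [ 0.5036 -0.0017 -0.007 ]
plug [339.2 169. ] 0.92 [ 0.502   0.0823 -0.02  ]
4.65 [ 0.5054 -0.0023  0.0608] [0.0009 0.1248 0.9922 0.0001] [-0.5476 -0.1603  0.3158] [-0.0274  0.364   1.9367  0.0001  0.8391 -1.3481]
```

View pics/w2.png

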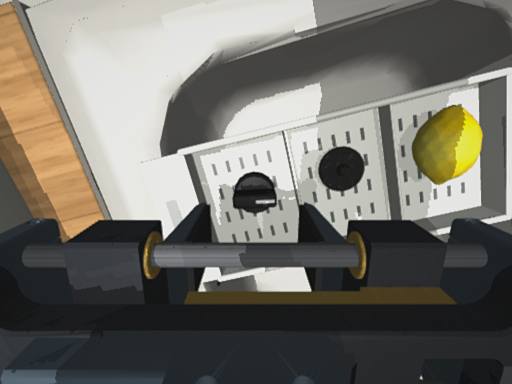

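```bash
python3 - <<'E'
from h import *
import pickle
p=pickle.load(open("last.pkl","rb"))
g=p["pixels"].min(2)[180:215,225:285]
ys,xs=np.nonzero((g>110)&(np.arange(60)[None]>28)&(np.arange(60)[None]<53)&(np.arange(35)[:,None]>15)&(np.arange(35)[:,None]<28))
print(sorted(set(ys)),xs.min()+225,xs.max()+225, np.polyfit(xs,ys,1))
# dark mask extents per row
for r in range(0,35,2): 
    d=np.nonzero(g[r,:]<70)[0]; print(r+180,d.min()+225 if len(d) else None,d.max()+225 if len(d) else None)
cv2.imwrite("pics/c2.png",cv2.resize(p["pixels"][165:220,220:290,::-1],None,fx=10,fy=10,interpolation=cv2.INTER_CUBIC))
E
```

```text
[np.int64(16), np.int64(17), np.int64(18), np.int64(19), np.int64(20), np.int64(21), np.int64(22), np.int64(23), np.int64(24), np.int64(25), np.int64(26), np.int64(27)] 256 277 [ 0.07344747 18.74525443]
180 239 270
182 238 272
184 236 273
186 235 273
188 235 273
190 234 274
192 234 274
194 234 275
196 233 275
198 233 275
200 233 275
202 233 275
204 233 275
206 234 273
208 237 267
210 245 263
212 252 256
214 None None
```

View pics/c2.png

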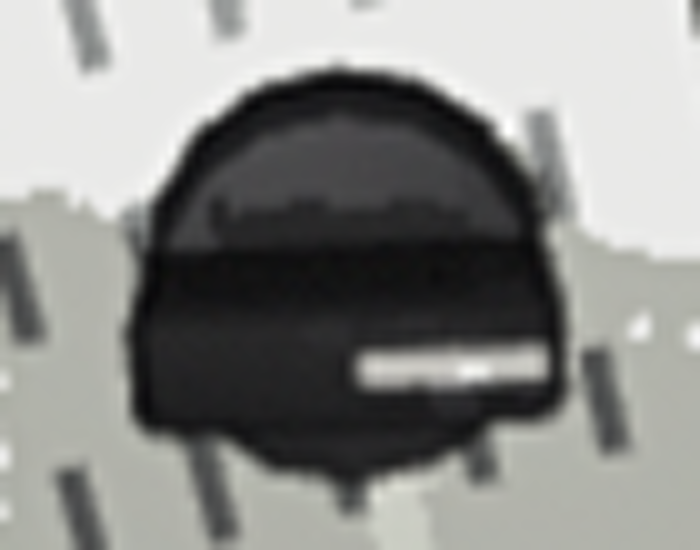

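```bash
python3 - <<'E'
from h import *
import pickle
np.set_printoptions(precision=4,suppress=True)
p=pickle.load(open("last.pkl","rb"))
print(p["camera_matrix"][0][0])
s=bot.state();t=s['ee_pos']
from scipy.spatial.transform import Rotation as Ro
w,x,y,zz=s['ee_rot'];R=Ro.from_quat([x,y,zz,w]).as_matrix()
for z in (.004,.008,.012,.016):
    a=at_z(p,[233.5,201.5],z);b=at_z(p,[276.5,201.5],z);c=at_z(p,[255,201.7],z);print(z,np.linalg.norm(a-b),c,R.T@(c-t))
S=bot.get_image("scene");T=bot.get_image("top")
for q in("knob_seat","knob"):
  a=bot.place_of(S,q)[0]["pixel"];b=bot.place_of(T,q)[0]["pixel"];w_=bot.place_of(p,q)
  print(q,tri(S,a,T,b), tri(S,a,p,w_[0]["pixel"]) if w_ else 0)
E
```

```text
264.37123641140437
0.004 0.03895120835374046 [ 0.5066 -0.003   0.004 ] [-0.0012 -0.0004  0.0568]
0.008 0.038268058395360946 [ 0.5053 -0.0027  0.008 ] [ 0.0001 -0.0004  0.0528]
0.012 0.037584908436981396 [ 0.504  -0.0024  0.012 ] [ 0.0014 -0.0004  0.0488]
0.016 0.03690175847860187 [ 0.5028 -0.0021  0.016 ] [ 0.0027 -0.0004  0.0448]Traceback (most recent call last):
  File "<stdin>", line 13, in <module>
IndexError: list index out of range
```

Call:
servo_tool(deltas="0 0 20 0; 0 0 20 0; 0 0 15 0; 0 0 8 0; 0 0 5 0; 0 0 0 0; 0 0 0 0", fingers=0.55)

```text
time_s: 5.55
ee_pos: [0.5053, -0.0023, -0.0076]
ee_rot: [0.001, 0.125, 0.992, 0.0]
contact_force: [0.3, 0.1, 0.1]
width: 0.05
finger_force: 0.0
```

Call:
servo_tool(deltas="0 0 0 0; 0 0 0 0; 0 0 0 0; 0 0 0 0; 0 0 0 0", fingers=0, newtons=40)

```text
time_s: 6.05
ee_pos: [0.5053, -0.0023, -0.0075]
ee_rot: [0.001, 0.125, 0.992, 0.0]
contact_force: [-0.4, -0.1, 5.0]
width: 0.0396
finger_force: 40.0
```

Call:
servo_tool(deltas="0 0 -15 0; 0 0 -35 0; 0 0 -45 0; 0 0 -45 0; 1 -41 -20 0; 1 -41 0 0; 1 -41 0 0; 1 -41 0 0; 0 0 0 0; 0 0 0 0")

```text
time_s: 7.05
ee_pos: [0.4598, -0.1606, 0.1516]
ee_rot: [-0.0, 0.126, 0.992, 0.0]
contact_force: [-0.0, -0.2, 0.3]
width: 0.039
finger_force: 40.0
```

```bash
python3 look.py w3.png
```

```text
knob [250.  215.6] 0.78 [ 0.5156 -0.1824 -0.02  ]
knob_seat [253.4 220.7] 0.56 [ 0.519  -0.1784 -0.007 ]
knob_seat [203.2 179.8] 0.26 [ 0.4485 -0.2267 -0.007 ]
shaft_tip [161.3 174.7] 0.58 [ 0.4179 -0.2399  0.084 ]
off_mark [184.1 202.5] 0.95 [ 0.4544 -0.2358  0.062 ]
flame_mark [200.9 179.3] 0.6 [ 0.4351 -0.2115  0.062 ]
flame_mark [183.8 203.8] 0.44 [ 0.4556 -0.2365  0.062 ]
plug [201.2 179.5] 0.53 [ 0.4497 -0.2324 -0.02  ]
7.4 [ 0.4606 -0.1594  0.1519] [-0.0001  0.124   0.9923  0.0001] [-0.6151  0.334  -0.2029] [-0.3568  0.2345  1.8543  0.0002  1.0529 -1.6791]
```

View pics/w3.png

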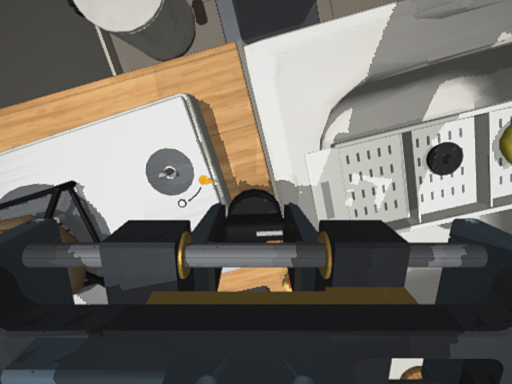

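```bash
python3 - <<'E'
from h import *
import pickle
p=pickle.load(open("last.pkl","rb"))
cv2.imwrite("pics/c3.png",cv2.resize(p["pixels"][145:215,140:220,::-1],None,fx=8,fy=8,interpolation=cv2.INTER_CUBIC))
E
```

```text
(no output)
```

View pics/c3.png

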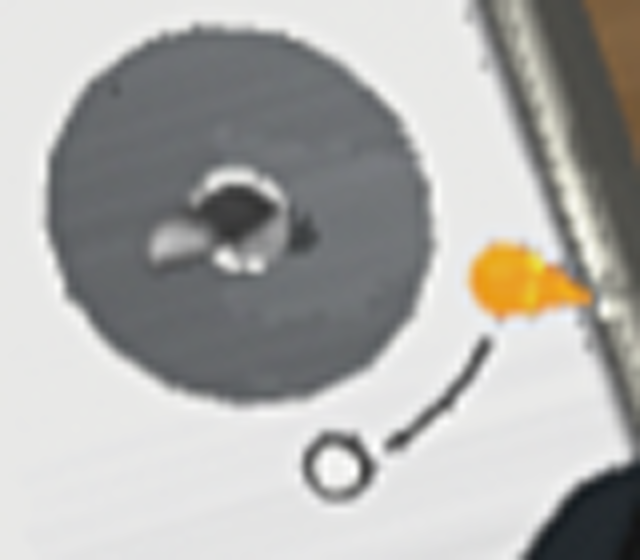

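```bash
python3 - <<'E'
from h import *
import pickle
np.set_printoptions(precision=4,suppress=True)
p=pickle.load(open("last.pkl","rb"))
f=lambda x,y:[140+x/8-.5+.0625,145+y/8-.5+.0625]
d=at_z(p,f(240,215),.062);o=at_z(p,f(337,466),.062);fl=at_z(p,f(505,280),.062);fl2=at_z(p,f(530,285),.062);t=at_z(p,f(178,241),.084)
print("disc",d,"off",o,"flame",fl,fl2,"tip",t)
for c in (d,t):
  print(np.linalg.norm((o-c)[:2]),np.degrees(np.arctan2(*(o-c)[1::-1])),np.linalg.norm((fl-c)[:2]),np.degrees(np.arctan2(*(fl-c)[1::-1])))
print(proj(p,[d[0],d[1],.084]))
# hob right edge direction
a=at_z(p,f(480,30),.062);b=at_z(p,f(600,320),.062);print(a,b,np.degrees(np.arctan2(*(b-a)[1::-1])))
# held knob line
g=p["pixels"].min(2)
s=bot.state();T=bot.get_image("top");q=bot.place_of(p,"moka");print(q and at_z(p,q[0]["pixel"],.088))
E
```

```text
disc [ 0.4194 -0.2396  0.062 ] off [ 0.454  -0.2383  0.062 ] flame [ 0.4358 -0.2098  0.062 ] [ 0.4372 -0.2069  0.062 ] tip [ 0.418  -0.2394  0.084 ]
0.03462633241222161 2.039491328871084 0.03397290581992622 61.228220101461915
0.03602708739156124 1.773861861699769 0.0345707518053834 59.092612053717495
[162.2055 176.1566]
[ 0.4049 -0.2033  0.062 ] [ 0.4438 -0.1996  0.062 ] 5.435643299497806
[0.4741 0.0072 0.088 ]
```

```bash
python3 - <<'E'
from h import *
import pickle
from scipy.spatial.transform import Rotation as Ro
np.set_printoptions(precision=4,suppress=True)
p=pickle.load(open("last.pkl","rb"))
g=p["pixels"].min(2).astype(int)
print(g[226:242,252:288:2])
s=bot.state();w,x,y,z=s['ee_rot'];R=Ro.from_quat([x,y,z,w]).as_matrix();t=s['ee_pos']
for zz in (-.010,-.014,-.018): print(zz,[proj(p,t+R@np.array([0,yy,zz])) for yy in(0,.0185)])
for r in (232,233,234):
  print(r,R.T@(at_z(p,[270,r],t[2]+.014)-t))
E
```

```text
[[ 32  32  31  33  32  33  34  34  35  35  35  36  36  35  36  33  22  18]
 [ 35  36  36  36  36  37  38  36  38  37  39  38  37  38  39  30  22  21]
 [ 38  39  37  36  38  38  37  37  37  38  35  36  36  35  35  29  23  21]
 [ 37  37  35  34  32  33  30  31  32  31  30  34  34  33  38  30  19  19]
 [ 37  36  37  38  38  42  40  46  50  49  57  67  66  71  90  58  22  20]
 [ 36  34  63  89 101 113 113 119 131 131 135 140 140 143 157  93  18  20]
 [ 34  35  96 157 165 175 174 178 190 188 189 187 188 187 190 109  16  16]
 [ 34  29 105 192 188 188 188 187 188 188 187 189 188 189 190 124  16  19]
 [ 33  30 104 192 189 188 188 175 175 176 166 166 166 165 162 121  18  21]
 [ 32  31  89 164 158 158 159 127 126 127  97  97  97  92  72  61  19  19]
 [ 30  29  44  72  53  52  53  43  44  44  33  35  36  36  29  26  22  19]
 [ 32  31  28  27  22  22  24  25  25  24  27  28  29  26  29  28  22  20]
 [ 28  30  29  28  28  29  30  30  28  28  28  26  28  26  29  25  18  20]
 [ 26  29  27  29  27  29  30  26  23  28  26  28  29  30  27  32  19  21]
 [ 26  24  24  27  25  26  25  26  35  45  45  43  47  58  44  49  16  19]
 [ 26  25  26  26  28  27  23  41  64  73  74  74  76  88  62  64  18  21]]
-0.01 [array([257.8392, 230.9692]), array([285.8244, 230.8832])]
-0.014 [array([257.917 , 233.5442]), array([286.5348, 233.4565])]
-0.018 [array([257.9985, 236.2381]), array([287.278 , 236.1488])]
232 [ 0.0011  0.0078 -0.014 ]
233 [ 0.0004  0.0078 -0.014 ]
234 [-0.0003  0.0078 -0.014 ]
```

Call:
servo_tool(deltas="0 0 0 8.27; 0 0 0 8.27; 0 0 0 8.27; 0 0 0 8.27; 0 0 0 8.27; 0 0 0 8.27; 0 0 0 8.27; 0 0 0 8.27; 0 0 0 8.27; 0 0 0 0")

```text
time_s: 8.5
ee_pos: [0.4605, -0.16, 0.1519]
ee_rot: [-0.0, 0.699, 0.715, 0.0]
contact_force: [0.1, 0.3, -0.4]
width: 0.0395
finger_force: 40.0
```

```bash
cat > d.py <<'E'
from h import *
import sys
from scipy.spatial.transform import Rotation as Ro
np.set_printoptions(precision=4,suppress=True)
s=bot.state();w,x,y,z=s['ee_rot'];R=Ro.from_quat([x,y,z,w]).as_matrix()
print(s['time_s'],s['ee_pos'],"yaw_y",np.degrees(np.arctan2(R[1,1],R[0,1])),s['contact_force'],s['torque'],s['joints'],s['width'],s['finger_force'])
if len(sys.argv)>1: print("delta tool mm",1000*R.T@(np.array(eval(sys.argv[1]))-s['ee_pos']))
E
python3 d.py "[.4193,-.2396,.152]"
```

```text
8.5 [ 0.4605 -0.16    0.1519] yaw_y 1.2776278733326405 [ 0.1159  0.3387 -0.4412] [-0.0301  0.0445  0.0392] [-0.3581  0.2344  1.8542  0.0001  1.0529 -0.3804] 0.03954643043560002 40.00146567821503
delta tool mm [-78.654  -42.9203  -0.0764]
```

Call:
servo_tool(deltas="-40 -22 0 0; -39 -21 0 0; 0 0 20 0; 0 0 15 0; 0 0 0 0; 0 0 0 0")

```text
time_s: 9.1
ee_pos: [0.4193, -0.2401, 0.1171]
ee_rot: [-0.0, 0.699, 0.715, 0.0]
contact_force: [0.7, -0.7, -0.9]
width: 0.0392
finger_force: 40.0
```

```bash
python3 d.py "[.4193,-.2396,.091]"; python3 look.py w4.png; python3 - <<'E'
from h import *
import pickle
p=pickle.load(open("last.pkl","rb"));S=bot.get_image("scene")
q=proj(S,[.4193,-.2396,.09]).astype(int);print(q)
a=cv2.resize(S["pixels"][q[1]-45:q[1]+30,q[0]-50:q[0]+50,::-1],(800,600),interpolation=cv2.INTER_CUBIC)
cv2.imwrite("pics/v.png",cv2.resize(np.hstack([cv2.resize(a,(512,384)),p["pixels"][:,:,::-1]]),(800,300)))
E
```

```text
9.1 [ 0.4193 -0.2401  0.1171] yaw_y 1.3478434698743567 [ 0.6756 -0.7029 -0.8735] [-0.0862 -0.0013  0.014 ] [-0.5439  0.265   1.9131  0.0001  0.9636 -0.5675] 0.03923011683530403 39.99979555606842
delta tool mm [ 0.4892  0.0576 26.0934]
knob [253.  215.3] 0.79 [ 0.4193 -0.2866 -0.02  ]
knob_seat [254.7 221.7] 0.97 [ 0.4214 -0.2897 -0.007 ]
off_mark [291.8 198.8] 0.68 [ 0.4534 -0.2385  0.062 ]
flame_mark [272.9 167. ] 0.63 [ 0.4352 -0.21    0.062 ]
9.45 [ 0.4194 -0.2401  0.1174] [0.0004 0.6992 0.7149 0.0001] [-0.244  -0.6177  0.0848] [-0.5438  0.2644  1.9133  0.0001  0.963  -0.5661]
[241 149]
```

View pics/v.png

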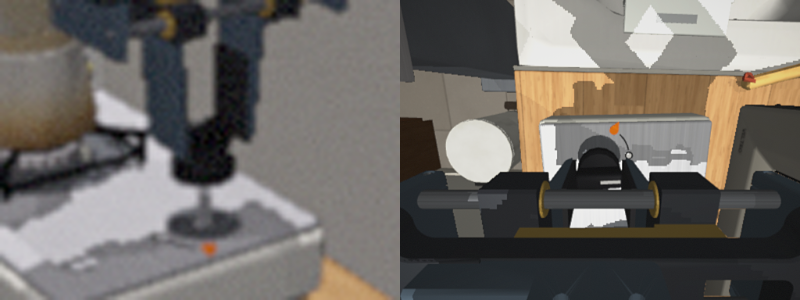

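Call:
servo_tool(deltas="0 0 6 0; 0 0 4 0; 0 0 4 0; 0 0 4 0; 0 0 0 0; 0 0 0 0")

```text
time_s: 10.1
ee_pos: [0.419, -0.24, 0.0987]
ee_rot: [-0.0, 0.699, 0.715, -0.0]
contact_force: [0.1, -0.1, 0.7]
width: 0.0394
finger_force: 40.0
```

```bash
python3 d.py
```

```text
10.1 [ 0.419  -0.24    0.0987] yaw_y 1.2382429344295838 [ 0.1184 -0.1113  0.6923] [-0.0527  0.0425 -0.0134] [-0.5442  0.2865  1.938   0.0001  0.9178 -0.5659] 0.03944589460077198 39.99990463256836
```

Call:
servo_tool(deltas="0 0 2 0; 0 0 2 0; 0 0 2 0; 0 0 0 0; 0 0 0 0")

```text
time_s: 10.6
ee_pos: [0.419, -0.2398, 0.0926]
ee_rot: [-0.0, 0.699, 0.715, 0.0]
contact_force: [0.3, 2.0, -1.2]
width: 0.0394
finger_force: 40.0
```

Call:
servo_tool(deltas="0 0 1 0; 0 0 0.5 0; 0 0 0 0; 0 0 0 0")

```text
time_s: 11.0
ee_pos: [0.4191, -0.2399, 0.0914]
ee_rot: [-0.0, 0.699, 0.715, 0.0]
contact_force: [0.5, 3.9, 1.9]
width: 0.0396
finger_force: 40.0
```

Call:
servo_tool(deltas="0.4 0 0 0; 0 0 0.5 0; 0 0 0.5 0; 0 0 0 0; 0 0 0 0")

```text
time_s: 11.5
ee_pos: [0.4191, -0.2398, 0.0905]
ee_rot: [0.0, 0.699, 0.715, -0.0]
contact_force: [-1.1, 2.8, 2.7]
width: 0.0392
finger_force: 40.0
```

Call:
servo_tool(deltas="0 0 0.5 0; 0 0 0.5 0; 0 0 0 0; 0 0 0 0")

```text
time_s: 11.9
ee_pos: [0.4191, -0.2398, 0.0895]
ee_rot: [0.0, 0.699, 0.715, 0.0]
contact_force: [-0.6, 2.2, 3.1]
width: 0.0396
finger_force: 40.0
```

```bash
python3 d.py
```

```text
11.9 [ 0.4191 -0.2398  0.0895] yaw_y 1.2388996170979798 [-0.5594  2.1664  3.1264] [ 0.4176  0.1834 -0.0016] [-0.5435  0.2975  1.9505 -0.      0.8934 -0.5651] 0.039608985996866526 40.00092029571533
```

Call:
servo_tool(deltas="0.3 0 0 0; 0 0 1 0; 0 0 1 0; 0 0 1 0; 0 0 0 0; 0 0 0 0", newtons=60)

```text
time_s: 12.5
ee_pos: [0.4192, -0.2397, 0.0869]
ee_rot: [0.0, 0.699, 0.715, -0.0]
contact_force: [-1.9, 1.5, 7.5]
width: 0.0395
finger_force: 60.0
```

Call:
servo_tool(deltas="0 0 1 0; 0 0 1 0; 0 0 0 0; 0 0 0 0")

```text
time_s: 12.9
ee_pos: [0.4192, -0.2397, 0.0852]
ee_rot: [0.0, 0.699, 0.715, -0.0]
contact_force: [-2.0, 1.6, 9.7]
width: 0.0396
finger_force: 60.0
```

```bash
python3 d.py
```

```text
12.9 [ 0.4192 -0.2397  0.0852] yaw_y 1.2465644495056445 [-2.0456  1.5502  9.6663] [0.442  0.523  0.0021] [-0.5431  0.3028  1.9563 -0.0003  0.8816 -0.5646] 0.039572198040263996 60.00399470329285
```

Call:
servo_tool(deltas="0 0 1 0; 0 0 1 0; 0 0 0 0; 0 0 0 0")

```text
time_s: 13.3
ee_pos: [0.4193, -0.2398, 0.0841]
ee_rot: [0.001, 0.699, 0.715, 0.0]
contact_force: [-3.4, 3.5, 16.2]
width: 0.0391
finger_force: 60.0
```

Call:
servo_tool(deltas="0 0 1 0; 0 0 0 0; 0 0 0 0")

```text
time_s: 13.6
ee_pos: [0.4193, -0.2397, 0.084]
ee_rot: [0.001, 0.699, 0.715, 0.0]
contact_force: [-4.8, 4.8, 23.4]
width: 0.0393
finger_force: 60.0
```

Call:
servo_tool(deltas="0 0 -0.8 0; 0 0 0 -4; 0 0 0 -7; 0 0 0 -7; 0 0 0 -7; 0 0 0 -7; 0 0 0 -7; 0 0 0 -7; 0 0 0 -7; 0 0 0 -7")

```text
time_s: 14.6
ee_pos: [0.4207, -0.2392, 0.0841]
ee_rot: [0.002, 0.247, 0.969, 0.001]
contact_force: [0.1, 7.2, 16.7]
width: 0.0392
finger_force: 60.0
```

```bash
python3 d.py "[.4193,-.2397,.084]"; python3 look.py w5.png;  python3 - <<'E'
from h import *
import pickle
p=pickle.load(open("last.pkl","rb"));S=bot.get_image("scene")
q=proj(S,[.4193,-.2396,.09]).astype(int)
a=S["pixels"][q[1]-45:q[1]+30,q[0]-50:q[0]+50,::-1]
b=p["pixels"][130:280,156:356,::-1]
cv2.imwrite("pics/v2.png",np.hstack([cv2.resize(x,(400,300),interpolation=cv2.INTER_CUBIC) for x in(a,b)]))
E
```

```text
14.6 [ 0.4207 -0.2392  0.0841] yaw_y 61.45856679885041 [ 0.1197  7.2024 16.6759] [ 1.3581  0.0708 -0.0894] [-0.5423  0.3043  1.9574  0.0028  0.8765 -1.6168] 0.03916141020066848 60.00519633293152
delta tool mm [ 0.968  -1.0981  0.096 ]
knob [253.8 213.5] 0.59 [ 0.4479 -0.2556 -0.02  ]
knob_seat [254.1 219.3] 0.98 [ 0.4495 -0.2561 -0.007 ]
off_mark [277.6 244.5] 0.81 [ 0.4531 -0.2366  0.062 ]
plug [299.8 210.2] 0.53 [ 0.4688 -0.2091 -0.02  ]
14.95 [ 0.4206 -0.2393  0.0841] [0.0019 0.2489 0.9685 0.0005] [-1.1467  6.4961 16.5508] [-0.5423  0.3043  1.9574  0.0026  0.8765 -1.6118]
```

View pics/v2.png

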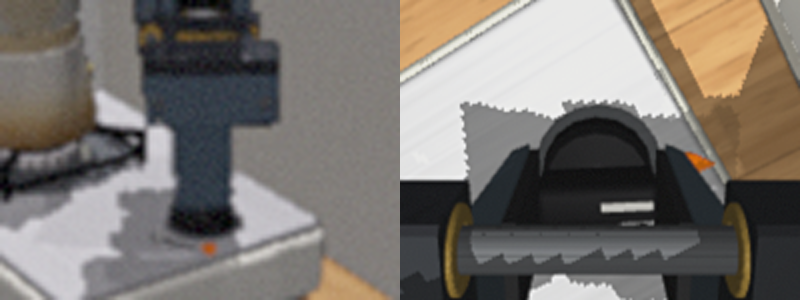

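Call:
servo_tool(deltas="0.2 0.4 0 0; 0 0 0 0; 0 0 0 0; 0 0 0 0; 0 0 0 0")

```text
time_s: 15.5
ee_pos: [0.4206, -0.2392, 0.0841]
ee_rot: [0.002, 0.249, 0.969, 0.0]
contact_force: [-0.6, 5.1, 15.9]
width: 0.0388
finger_force: 60.0
```

```bash
python3 d.py
```

```text
15.5 [ 0.4206 -0.2392  0.0841] yaw_y 61.202684086835326 [-0.5932  5.1325 15.8772] [1.0386 0.194  0.0318] [-0.5417  0.3041  1.9577  0.0017  0.8761 -1.611 ] 0.03877253086302859 60.0059849023819
```

```bash
python3 -c "
from workcell import bot
print(bot.close_job())"
```

```text
the job is handed in; nothing more can be done
None
```

The knob is fitted on the valve shaft, pressed down to its stop and turned about 60° anticlockwise to the flame mark. The gripper was still holding it there when I handed the job in at about 15.5 s. No verdict came back. The position comes from arm readings and pictures, and I did not recheck the moka pot, lemon or plug after the last move.

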